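Set the fume extraction for the tumbler

ROBOT

A 6-joint arm with a two-finger parallel gripper is mounted at the origin on the work surface. World frame = base frame: x ahead of the robot, y to its left, z up, the work surface at z = 0. Lengths are in mm, angles in rad, forces in N, time in s.
With the tool pointing down it reaches from about 350 to 975 mm from the base axis. Payload 4.9 kg.
Tool frame: the origin (TCP) lies at the very end of the fingers, on their centre line; the grasp point (between the pads) lies 19 mm behind it; z points along the fingers, y is the direction in which the jaws open and shut (so a half turn about z gives the same grasp; the last joint's range is limited). The gripper opens to 85 mm and grips with 20 to 120 N. Pads are 22 mm wide; open, the fingers measure 114 mm over their backs; the gripper's body (76 mm by 85 mm) begins 54 mm behind the grasp point. The pads swing forward as they close: fully open they stand 13 mm farther back than shut.
Start: joints at [-1.436, 0.053, 1.613, -0, 1.476, -0.119], TCP at [156.923, -604.96, 231.304] pointing down, gripper open.
Joint ranges: [-3.01, 3.01], [-1.01, 2.22], [0.06, 2.58], [-1.02, 4.17], [0.09, 2.62], [-3.14, 3.14]. Speed limits (rad/s): [2.57, 2.57, 3.14, 3.14, 3.14, 3.14].

INTERFACE

Orientations are given as [roll, pitch, yaw] about the fixed x, y, z axes, in that order (R = Rz(yaw) Ry(pitch) Rx(roll)).
In Python, from workcell import r, vision, close_job gives the robot as it stands.
- The arm moves only by the tool jog_arm, never from a script. Its argument "series" is a list of rows, each a list of 7 numbers: the shift along the world's x, y, z in m, then the turn, a rotation vector about the world's x, y, z in rad, then the closure, from 0 (fully open) to 1 (shut). In form: [[x, y, z, rx, ry, rz, hand], ...]. A call has 1 to 12 rows; each row is the pose to reach, as a shift and turn from the pose commanded when the call began; what a row does not reach only later rows make up. A row lasts 1/8 s, in which the tool goes at most 62.5 mm and 10.7 degrees, less where a joint would pass 70% of its speed; a pose out of reach is approached as far as the arm can. A call with a gripper value outside its range is refused whole. The fingers move at their own pace and stop on an object; "newtons" is the grip in N (left out, the last holds). Time passes only in rows, so rows that repeat a pose let the fingers close. It gives the time, the measured TCP pose, the force and the opening at its end, in the units of the state.
- r.read_state(): the state, without advancing time (a new reading comes with each control period).
- vision.read_camera(name): name is "side" or "top"; returns a dict with "image" (420x560x3 uint8, red, green, blue), "depth" (420x560 float32, mm along the optical axis (not along the pixel's ray), 0 where there is no reading), "K" (3x3 intrinsics, pixels), "R" (3x3) and "t" (3): a world point X has camera coordinates R X + t. Camera axes: x right, y down, z forward; pixel columns grow to the right and rows downward; lengths in mm; the calibration is good to about 2 mm. A picture is of the moment at which its call begins.
- close_job(): hands the job in, once; it reports no verdict.
The state is a dict: "time_s": time; "q": joint angles; "qd": joint speeds; "joint_torque": joint torques, N m; "ee_pos": TCP position; "tcp_rot": TCP orientation; "wrist_force": force on the tool from outside, world axes, zero at the start; "torque": the same for the moment, N m; "gripper_width": opening from 0.0 (shut) to 1.0 (fully open).
Only numpy, scipy, OpenCV 4.12 (cv2) and the standard library are available. Lean on these libraries where they do the work, as an engineer would, in place of code of your own. Each camera call takes 0.05 s, during which the arm holds its last target.

TASK

Get the fume extraction ready for marking the tall tapered steel tumbler: push the swivelling nozzle round with a fingertip until it points straight at the middle of the tumbler, and push the damper lever on the duct all the way round to its open stop, where it lies along the duct (either may be done first). Push gently from the side, without squeezing either of them or lifting the nozzle off its spigot, leave the tumbler and everything else standing where it is, and finish clear of everything.

Things in the scene. Friction and masses are not known exactly. Their poses are not given: they have to be found in the camera images.
- unit: Fume extraction unit fixed to the bench. Origin on the bench below the nozzle's axis, z up. A 150 mm square foot and an 80 mm round spigot stand at the origin; a 70 mm aluminium duct (axis 55 mm above the bench, flanges to 96 mm) runs from there 455 mm along the unit's -y into a grey box 94 mm high, 90 mm (x) by 100 mm (y).
- nozzle_pivot (a point): On the nozzle's vertical axis, 121 mm above the bench, mid-height of its arm; turns with it, x axis along the arm to the mouth, z up. Grey hub of radius 38 mm, straight rectangular arm 26 mm wide from 38 to 138 mm out, underside 106 mm and top 136 mm above the bench, then a flared mouth to 58 mm wide ending 174 mm out, from 104 to 138 mm high.
- nozzle (a joint): Angle of the nozzle (rad): 0 along the unit's +x, growing counter-clockwise seen from above, limits -1.9 and 1.9; starts within 0.3 of 0. Turns with a steady friction of 0.22 N m (2.2 N pushed 100 mm from the axis), lightly damped, and stays where it is left.
- nozzle_lift (a joint): Height in m by which the nozzle has been lifted off its spigot: 0 when seated. It sits there by its own weight (0.7 kg) and must stay seated.
- lever_pivot (a point): On the damper lever's vertical axis, 121 mm above the bench, mid-height of the lever, over the duct 360 mm along the unit's -y from the nozzle's axis; turns with it, x axis along the lever to its free end, z up. Round hub of radius 20 mm, top 136 mm above the bench; straight steel bar 18 mm wide ending 120 mm out, underside 109 mm, top 133 mm above the bench.
- lever (a joint): Angle of the damper lever (rad): 0 shut (across the duct, along the unit's +x), growing clockwise seen from above to the stop at 1.571, open (along the duct, along the unit's -y, away from the nozzle). Starts between 0 and 0.35. Friction 0.22 N m, lightly damped; it stays where it is left.
- tumbler: The workpiece: open steel tumbler without a handle, tapering from 74 mm diameter at the rim to 56 mm at the foot, 125 mm high, loose, upright. Origin at the centre of its underside. It stands 0.22 to 0.30 m from the nozzle's axis, 45 to 62 degrees to the left or to the right of the unit's +x; the mug stands on the other side.
- mug: Bystander, leave alone: straight steel mug with a side handle (towards its own +y), 74 mm diameter, 100 mm high. Origin at the centre of its underside.
- jar: Bystander: clear jar with a white cap, 56 mm diameter, 75 mm high. Origin at the centre of its underside.
- blanks: Bystander: wooden block of blanks 85 x 85 x 24 mm, beyond the nozzle. Origin at the centre of its underside.
- tile: Bystander: white test tile 45 x 45 x 10 mm. Origin at the centre of its underside.
- tape: Bystander: roll of clear tape lying flat, 84 mm diameter, 24 mm high. Origin at the centre of its underside.
- driver: Bystander: screwdriver with black handle lying on the bench. Origin below its middle.
Things that resemble listed ones, but are neither listed nor needed, are in the scene too. What is shaped like the tumbler but pink is not meant.

How it is judged:
By the outcome, as a careful person would: the job done as asked, in the order asked, and still so for the second after the job is handed in, with the robot touching nothing.
It also fails if it takes over 64 s, if anything falls off the work surface, if the arm or the gripper's body presses on something with over 40 N, if the wrist force passes 120 N, or if a joint passes its speed limit or range.

## Working session

There is one attempt and no reset: what is moved stays moved. The work goes in short steps, Python scripts to look and compute and a tool call to move; the robot and the scene stay as the last step left them, time stands still between calls to the robot, and variables do not carry over. Pictures are saved under pics/ and viewed, and the job is handed in when it is done.

Besides the shell and the picture viewer there is one more tool, called after "Request:" as a command line: name --pt "numbers of a row" for each row, then --argument value for the rest. jog_arm: Moves the arm, as the interface text tells. Its arguments: {"type":"object","properties":{"series":{"type":"array","items":{"type":"array","items":{"type":"number"}}},"newtons":{"type":"number"}},"required":["series"]}

```bash
ls; mkdir -p pics
cat > h.py <<'E'
import numpy as np, cv2
from workcell import r, vision
def grab(n,tag):
    c=vision.read_camera(n); cv2.imwrite(f'pics/{tag}.png',c['image'][:,:,::-1]); 
    np.savez(f'{tag}.npz',**c); return c
def ray(c,u,v,z):
    K,R,t=c['K'],c['R'],c['t']; d=R.T@np.linalg.solve(K,[u,v,1.]); o=-R.T@t
    return o+d*(z-o[2])/d[2]
def cloud(c):
    d=c['depth'];v,u=np.mgrid[:d.shape[0],:d.shape[1]]
    P=np.linalg.inv(c['K'])@np.stack([u.ravel()*1.,v.ravel(),np.ones(u.size)])*d.ravel()
    return (c['R'].T@(P-np.array(c['t']).reshape(3,1))).T.reshape(*d.shape,3)
E
python3 - <<'E'
from h import *
for n in('top','side'):
    c=grab(n,n+'0'); print(n,c['K'].tolist(),(-c['R'].T@c['t']).round(),c['R'][2].round(2))
print(r.read_state())
E
```

```text
pics
top [[450.65097953206856, 0.0, 275.4828580988689], [0.0, 450.65097953206856, 210.23355130355765], [0.0, 0.0, 1.0]] [ 395.   67. 1062.] [ 0.14  0.   -0.99]
side [[395.94581054051497, 0.0, 279.1952458430882], [0.0, 395.94581054051497, 211.0302746272022], [0.0, 0.0, 1.0]] [242. 721. 679.] [ 0.32 -0.73 -0.6 ]
{'time_s': 0.1, 'q': array([-1.43600687e+00,  5.32587170e-02,  1.61418128e+00, -3.91223965e-05,
        1.47601902e+00, -1.19026097e-01]), 'qd': array([-0.00071292, -0.00121591, -0.00210241,  0.00099702,  0.001361  ,
       -0.00125809]), 'joint_torque': array([-3.25058090e-05, -3.94903135e+01, -3.71362281e+01, -9.03575506e-05,
        3.91333466e-03, -1.38245281e-05]), 'ee_pos': array([ 156.832393  , -604.40345913,  230.19119587]), 'tcp_rot': array([-3.13973486e+00, -1.82958128e-04,  2.53819124e-01]), 'wrist_force': array([ 1.23344097, -0.29916221,  0.37766578]), 'torque': array([ 0.00575142,  0.01966732, -0.01894096]), 'gripper_width': 1.0005438916117806}
```

View pics/top0.png

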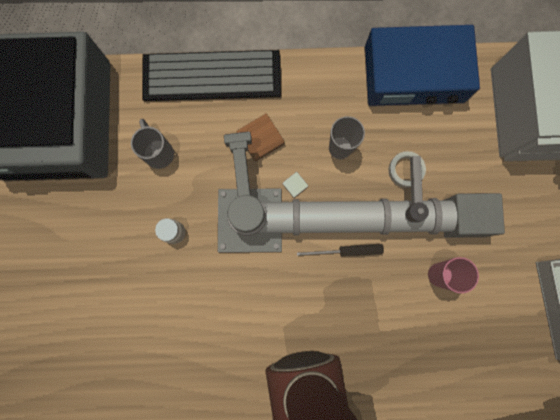

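View pics/side0.png

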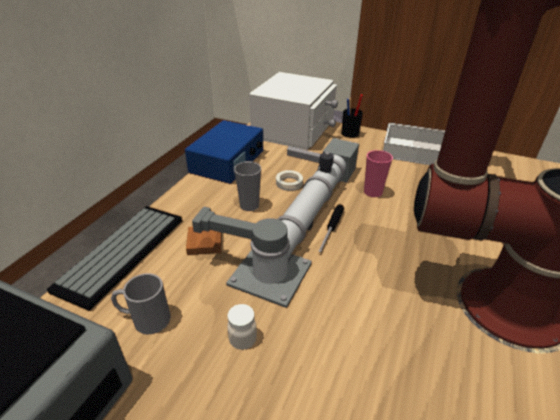

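The top view has image up as world +x and image left as +y. It shows the nozzle hub at about (246,213), the nozzle mouth at (238,140), the lever hub at (418,211) and the lever tip at (417,158).

Candidates for the tumbler:
- **(347,137):** grey, tapered, no handle. This fits.
- **(150,148):** has a handle, so it is the mug.
- **(455,275):** pink, so it is excluded.

Next I'll confirm with a crop and measure.

Run:
```python
from h import *
t=dict(np.load('top0.npz')); s=dict(np.load('side0.npz'))
a=cv2.resize(t['image'][90:260,200:470],None,fx=2.2,fy=2.2,interpolation=2)
b=cv2.resize(s['image'][140:260,180:370],None,fx=2.2,fy=2.2,interpolation=2)
w=a.shape[1]; b2=np.zeros((b.shape[0],w,3),np.uint8); b2[:,:b.shape[1]]=b
im=np.vstack([a,b2])[:600]; cv2.imwrite('pics/crop0.png',im[:,:,::-1])
X=cloud(t)
for n,(u,v) in dict(hub=(246,213),arm=(242,175),mouth=(238,140),lhub=(418,211),bar=(417,180),duct=(340,217),flange=(296,217),box=(480,215),rim=(347,120),tumin=(347,132)).items(): print(n,X[v,u].round(1))
# box & foot & regions by height
def reg(name,lo,hi,u0,u1,v0,v1):
    m=np.zeros(X.shape[:2],bool); m[v0:v1,u0:u1]=1
    m&=(X[...,2]>lo)&(X[...,2]<hi)&(t['depth']>0); P=X[m][:,:2].astype(np.float32)
    rr=cv2.minAreaRect(P); print(name,len(P),P.mean(0),rr, 'circ',cv2.minEnclosingCircle(P)); return P
reg('tumbler top',112,140,320,375,105,165)
reg('nozzle',122,150,205,285,120,250)
reg('arm',126,142,220,270,145,190)
reg('mouth',126,142,220,260,130,150)
reg('lever',122,150,395,440,140,230)
reg('bar',122,140,395,440,150,198)
reg('box',85,100,445,510,185,245)
reg('foot',3,20,210,290,180,260)
reg('mug',90,110,120,180,110,180)
```

```text
hub [516.5 131.4 142.7]
arm [598.4 138.7 134.6]
mouth [673.5 145.4 137.7]
lhub [ 509.6 -221.6  143.9]
bar [ 575.7 -226.4  136.9]
duct [508.2 -68.5  91.6]
flange [510.7  26.9  95.5]
box [ 503.1 -370.2   93.4]
rim [720.1 -92.2 107.7]
tumin [ 713.  -101.4   43.6]
tumbler top 264 [689.85834  -90.561874] ((686.731689453125, -88.68567657470703), (72.74557495117188, 72.89053344726562), 57.43831253051758) circ ((686.5083618164062, -88.88581085205078), 37.30461883544922)
nozzle 2039 [572.7414  137.72911] ((586.1675415039062, 135.44224548339844), (212.45254516601562, 73.23365020751953), 2.2138538360595703) circ ((586.0781860351562, 143.81607055664062), 107.06890106201172)
arm 594 [617.7339  141.94283] ((615.6149291992188, 144.7860107421875), (98.19954681396484, 37.8627815246582), 1.5695942640304565) circ ((616.2644653320312, 144.81192016601562), 51.987152099609375)
mouth 401 [673.237   146.33308] ((672.080322265625, 146.73912048339844), (39.00324249267578, 57.28500747680664), 3.8892180919647217) circ ((679.0856323242188, 147.3904571533203), 29.19083023071289)
lever 771 [ 549.6661  -225.84521] 
[... 248 characters left out ...]
738174438477, 89.14933013916016), 88.12572479248047) circ ((584.361328125, -230.14804077148438), 44.84227752685547)
box 2115 [ 505.6708 -364.0841] ((507.0662841796875, -358.67120361328125), (126.2545394897461, 90.07486724853516), 88.59284210205078) circ ((506.8760070800781, -363.6310729980469), 69.98548126220703)
foot 2325 [507.7735  139.81564] ((520.33251953125, 133.8910675048828), (188.38720703125, 188.3022003173828), 88.19290161132812) circ ((523.16845703125, 132.4126739501953), 129.15975952148438)
mug 271 [685.2135  350.58514] ((685.49267578125, 349.7921142578125), (72.96436309814453, 72.78593444824219), 88.33540344238281) circ ((685.9707641601562, 349.3705139160156), 37.559288024902344)
```

View pics/crop0.png

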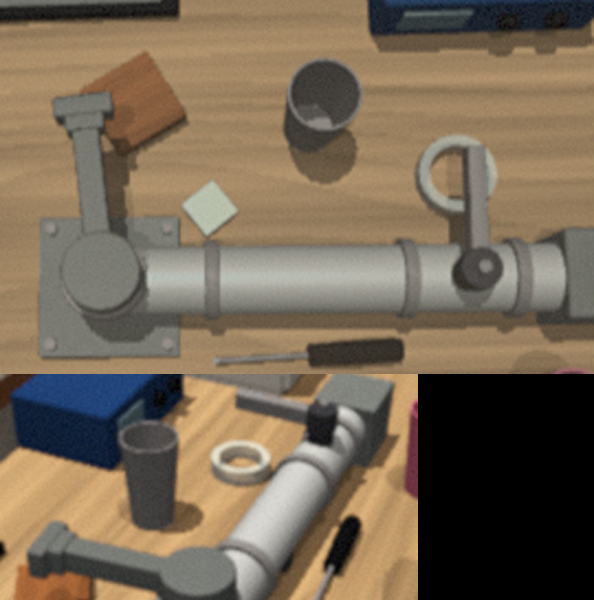

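```bash
cat >> h.py <<'E'
def circ(P):
    P=P[:,:2]; A=np.c_[2*P,np.ones(len(P))]; s=np.linalg.lstsq(A,(P**2).sum(1),rcond=None)[0]
    return s[:2],np.sqrt(s[2]+s[:2]@s[:2])
E
python3 - <<'E'
from h import *
from scipy.ndimage import binary_erosion
t=dict(np.load('top0.npz')); X=cloud(t); Z=X[...,2]
def m(u0,u1,v0,v1,lo,hi):
    a=np.zeros(Z.shape,bool);a[v0:v1,u0:u1]=1;return a&(Z>lo)&(Z<hi)
for n,mk in dict(hub=m(215,285,180,250,139,150),lhub=m(395,440,195,235,139,170)).items():
    P=X[mk]; print(n,len(P),Z[mk].min(),np.median(Z[mk]),Z[mk].max(),cv2.minEnclosingCircle(P[:,:2].astype(np.float32)),cv2.minAreaRect(P[:,:2].astype(np.float32)))
# colour edges: ellipse fit of the spigot top by contour of top plane; rays
H=cv2.cvtColor(t['image'],cv2.COLOR_RGB2HSV)
# duct direction: ridge of duct (z max per column) 
rows=[]
for u in list(range(305,380))+list(range(395,405)):
    c=np.where((Z[190:250,u]>60))[0]+190
    if len(c): rows.append(((ray(t,u,c.min(),55)[:2]+ray(t,u,c.max(),55)[:2])/2))
rows=np.array(rows); print('duct axis fit', np.polyfit(rows[:,1],rows[:,0],1), rows.mean(0))
# box top rectangle
mk=m(455,510,185,245,88,98); P=X[mk][:,:2].astype(np.float32);print('box',cv2.minAreaRect(P))
# centrelines of arm & bar: for image rows, mean u
def line(v0,v1,u0,u1,lo,hi,z):
    L=[]
    for v in range(v0,v1):
        c=np.where((Z[v,u0:u1]>lo)&(Z[v,u0:u1]<hi))[0]+u0
        if len(c)>3: L.append(ray(t,(c.min()+c.max())/2,v,z)[:2])
    L=np.array(L); p=np.polyfit(L[:,0],L[:,1],1); print('line dy/dx',p,'angle',np.arctan(p[0]),L[0],L[-1])
line(155,185,220,270,115,145,136)
line(163,195,400,435,115,145,133)
# tumbler rim: outer edge & pixel dims
mk=m(320,375,105,165,112,140);print('tum',circ(X[mk]))
print('pink',X[275,440],'tape',X[155,405])
E
```

```text
hub 728 139.00617539841355 140.6179089181153 145.25336247865152 ((532.9381103515625, 132.3204803466797), 51.876670837402344) ((525.1978759765625, 139.23280334472656), (93.23577117919922, 73.1385726928711), 37.419673919677734)
lhub 42 139.00088297938476 143.0208852559325 147.23836292000775 ((505.9526062011719, -223.69989013671875), 16.87548065185547) ((506.549072265625, -226.44580078125), (28.165515899658203, 29.026277542114258), 61.25917434692383)
duct axis fit [3.33135688e-02 5.15559960e+02] [512.45163307 -93.3051215 ]
box ((506.7946472167969, -369.7286376953125), (104.13301849365234, 90.07486724853516), 88.59284210205078)
line dy/dx [8.57596213e-02 8.86866087e+01] angle 0.08555029848145687 [641.33199124 144.04786572] [578.84790273 138.94477048]
line dy/dx [-3.67162468e-02 -2.04323289e+02] angle -0.03669976128367947 [ 612.92058953 -227.14486012] [ 546.75797069 -224.47411847]
tum (array([685.86152007, -88.24714324]), np.float64(34.835189247926465))
pink [ 377.91703042 -269.2007235   107.12428449] tape [ 658.92342192 -238.65817139   22.74277062]
```

```bash
cat > m.py <<'E'
from h import *
def hubfit(t):
    X=cloud(t);Z=X[...,2]
    a=np.zeros(Z.shape,bool);a[180:250,205:290]=1
    m=a&(Z>128)&(Z<150)
    # boundary points on the side away from the arm (below)
    cs,_=cv2.findContours(m.astype(np.uint8),0,1); c=max(cs,key=cv2.contourArea)[:,0]
    c=c[(c[:,1]>203)]
    W=np.array([ray(t,u,v,141)[:2] for u,v in c]); return circ(W),len(W),np.median(Z[m&(np.mgrid[:420,:560][0]>205)])
if __name__=='__main__':
    t=dict(np.load('top0.npz')); print(hubfit(t))
    g=cv2.resize(cv2.cvtColor(t['image'],7),None,fx=4,fy=4,interpolation=2)
    for name,(u0,u1,v0,v1),(ra,rb),z in [('hub',(215,280,185,245),(64,80),141),('rim',(325,370,110,160),(60,80),125),('lev',(405,432,198,226),(30,46),136)]:
        c=cv2.HoughCircles(g[4*v0:4*v1,4*u0:4*u1],cv2.HOUGH_GRADIENT_ALT if 0 else cv2.HOUGH_GRADIENT,1,200,param1=80,param2=12,minRadius=ra,maxRadius=rb)
        print(name,c)
        if c is not None:
            x,y,rr=c[0,0]; u=(x+.5)/4-.5+u0; v=(y+.5)/4-.5+v0; print(u,v,ray(t,u,v,z),rr/4*(1062-z)/450)
E
python3 m.py
```

```text
((array([516.27898609, 132.66493739]), np.float64(36.59667159823744)), 70, np.float64(139.99173084308015))
hub [[[122.5 114.5  67.9]]]
245.25 213.25 [516.26977763 133.06330763 141.        ] 34.74217
rim [[[90.5 93.5 63.2]]]
347.25 133.0 [685.27927435 -88.36148864 125.        ] 32.899113
lev [[[55.5 56.5 39.2]]]
418.5 211.75 [ 508.97178702 -224.97559382  136.        ] 20.166222
```

The tumbler is confirmed by the crop: tapered, grey, no handle. My measurements in world mm:
- **Nozzle axis:** (516.5, 132.7)
- **Tumbler:** (686, -88.5), so the target bearing is -52.5°. The nozzle now sits at +4.9°.
- **Lever axis:** (509, -225), with the bar at -2°.

I'll do the lever first, approaching its +y side with closed fingers.

Request:
jog_arm --pt "0 0 0.03 0 0 0 1" --pt "0.05 0.05 0.03 0 0 0.15 1" --pt "0.1 0.09 0.03 0 0 0.3 1" --pt "0.14 0.14 0.03 0 0 0.45 1" --pt "0.18 0.18 0.03 0 0 0.6 1" --pt "0.225 0.22 0.03 0 0 0.75 1" --pt "0.27 0.265 0.03 0 0 0.9 1" --pt "0.31 0.31 0.03 0 0 1.05 1" --pt "0.355 0.35 0.03 0 0 1.2 1" --pt "0.4 0.4 0.03 0 0 1.27 1" --pt "0.438 0.43 0.03 0 0 1.27 1" --pt "0.438 0.43 0.03 0 0 1.27 1" --newtons 20

```text
time_s: 1.6
ee_pos: [596.4, -172.2, 260.2]
tcp_rot: [-3.14, -0.001, 1.528]
wrist_force: [-0.4, -1.1, 0.4]
gripper_width: 0.004
```

Request:
jog_arm --pt "0 0 -0.05 0 0 0 1" --pt "0 0 -0.1 0 0 0 1" --pt "0 0 -0.13 0 0 0 1" --pt "0 0 -0.15 0 0 0 1" --pt "0 0 -0.15 0 0 0 1"

```text
time_s: 2.22
ee_pos: [593.6, -175.0, 109.6]
tcp_rot: [-3.138, -0.001, 1.523]
wrist_force: [0.1, -0.2, 0.6]
gripper_width: 0.001
```

Run:
```python
from h import *
grab('side','side1'); print(r.read_state()['ee_pos'])
i=cv2.imread('pics/side1.png')[100:260,180:420]; cv2.imwrite('pics/side1c.png',cv2.resize(i,None,fx=3,fy=3,interpolation=2))
```

```text
[ 594.75307902 -175.41352859  111.50764052]
```

View pics/side1c.png

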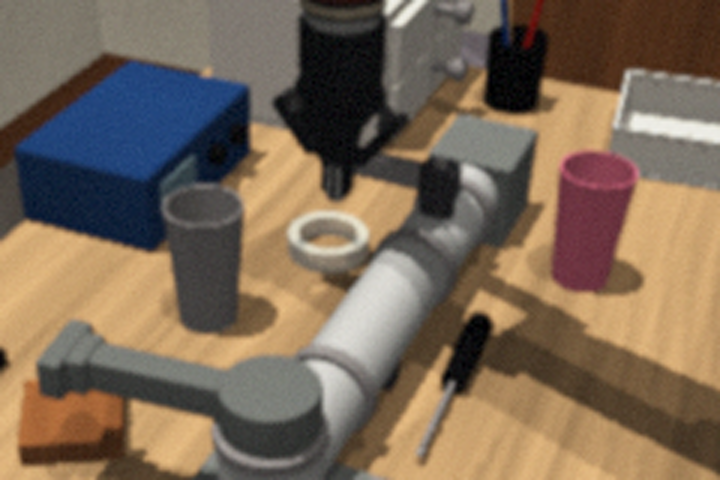

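Run:
```python
import numpy as np
L=np.array([509,-225]);b=np.array([595,-175])
for f in list(np.arange(-.04,-1.7,-.1))+[-1.59]:
    p=L+93*np.array([np.cos(f),np.sin(f)])+20*np.array([-np.sin(f),np.cos(f)])
    print(round(f,2),p.round(),((p-b)/1000).round(3),round(f+.04,2))
```

```text
-0.04 [ 603. -209.] [ 0.008 -0.034] 0.0
-0.14 [ 604. -218.] [ 0.009 -0.043] -0.1
-0.24 [ 604. -228.] [ 0.009 -0.053] -0.2
-0.34 [ 603. -237.] [ 0.008 -0.062] -0.3
-0.44 [ 602. -247.] [ 0.007 -0.072] -0.4
-0.54 [ 599. -256.] [ 0.004 -0.081] -0.5
-0.64 [ 596. -264.] [ 0.001 -0.089] -0.6
-0.74 [ 591. -273.] [-0.004 -0.098] -0.7
-0.84 [ 586. -281.] [-0.009 -0.106] -0.8
-0.94 [ 580. -288.] [-0.015 -0.113] -0.9
-1.04 [ 573. -295.] [-0.022 -0.12 ] -1.0
-1.14 [ 566. -301.] [-0.029 -0.126] -1.1
-1.24 [ 558. -306.] [-0.037 -0.131] -1.2
-1.34 [ 550. -311.] [-0.045 -0.136] -1.3
-1.44 [ 541. -315.] [-0.054 -0.14 ] -1.4
-1.54 [ 532. -317.] [-0.063 -0.142] -1.5
-1.64 [ 523. -319.] [-0.072 -0.144] -1.6
-1.59 [ 527. -318.] [-0.068 -0.143] -1.55
```

Request:
jog_arm --pt "0.008 -0.012 0 0 0 0 1" --pt "0.008 -0.024 0 0 0 0 1" --pt "0.008 -0.034 0 0 0 0 1" --pt "0.009 -0.043 0 0 0 -0.1 1" --pt "0.009 -0.053 0 0 0 -0.2 1" --pt "0.008 -0.062 0 0 0 -0.3 1" --pt "0.007 -0.072 0 0 0 -0.4 1" --pt "0.004 -0.081 0 0 0 -0.5 1" --pt "0.001 -0.089 0 0 0 -0.6 1" --pt "-0.004 -0.098 0 0 0 -0.7 1" --pt "-0.009 -0.106 0 0 0 -0.8 1" --pt "-0.009 -0.106 0 0 0 -0.8 1"

```text
time_s: 3.78
ee_pos: [585.9, -282.0, 111.8]
tcp_rot: [3.141, -0.0, 0.724]
wrist_force: [-0.5, 0.5, -0.3]
gripper_width: -0.0
```

Run:
```python
from h import *
grab('side','side2'); print(r.read_state()['ee_pos'],r.read_state()['wrist_force'])
i=cv2.imread('pics/side2.png')[100:260,180:420]; cv2.imwrite('pics/side2c.png',cv2.resize(i,None,fx=3,fy=3,interpolation=2))
```

```text
[ 585.77964463 -281.61580946  111.55941351] [ 0.28587882  0.48254406 -0.22066453]
```

View pics/side2c.png

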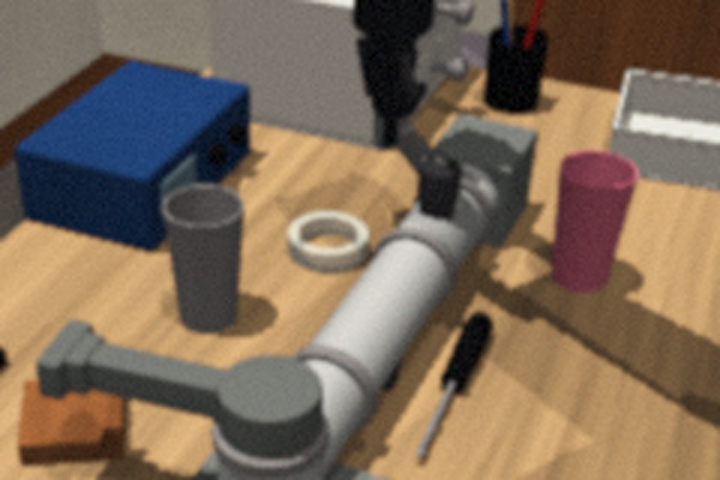

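The crop shows the lever (bar at about (415,145)) turning with the finger. I'll continue round to just short of the stop.

Request:
jog_arm --pt "-0.006 -0.007 0 0 0 -0.1 1" --pt "-0.013 -0.014 0 0 0 -0.2 1" --pt "-0.02 -0.02 0 0 0 -0.3 1" --pt "-0.028 -0.025 0 0 0 -0.4 1" --pt "-0.036 -0.03 0 0 0 -0.5 1" --pt "-0.045 -0.034 0 0 0 -0.6 1" --pt "-0.05 -0.035 0 0 0 -0.7 1" --pt "-0.054 -0.036 0 0 0 -0.75 1" --pt "-0.054 -0.036 0 0 0 -0.75 1"

```text
time_s: 4.95
ee_pos: [532.0, -317.3, 111.5]
tcp_rot: [3.141, -0.0, -0.025]
wrist_force: [0.7, -0.0, 0.5]
gripper_width: -0.003
```

Request:
jog_arm --pt "-0.002 0 0 0 0 0 1" --pt "-0.004 0 0 0 0 0 1" --pt "-0.004 0 0 0 0 0 1"

```text
time_s: 5.32
ee_pos: [529.3, -317.3, 111.6]
tcp_rot: [3.14, -0.004, -0.026]
wrist_force: [6.3, -1.9, -3.1]
gripper_width: -0.003
```

Request:
jog_arm --pt "-0.001 0 0 0 0 0 1" --pt "-0.002 0 0 0 0 0 1" --pt "-0.002 0 0 0 0 0 1"

```text
time_s: 5.7
ee_pos: [529.3, -317.3, 111.8]
tcp_rot: [3.14, -0.009, -0.025]
wrist_force: [14.2, -2.3, -6.3]
gripper_width: -0.0
```

TCP has stopped and the force is rising (14 N), so the lever is at its stop. I'll back off and check.

Request:
jog_arm --pt "0.012 0 0 0 0 0 1" --pt "0.03 0 0 0 0 0 1" --pt "0.03 0 0.05 0 0 0 1" --pt "0.03 0 0.11 0 0 0 1" --pt "0.03 0.02 0.17 0 0 0 1" --pt "0.04 0.08 0.17 0 0 0.17 1" --pt "0.045 0.14 0.17 0 0 0.34 1" --pt "0.05 0.2 0.17 0 0 0.51 1" --pt "0.055 0.25 0.17 0 0 0.68 1" --pt "0.06 0.31 0.17 0 0 0.85 1" --pt "0.065 0.36 0.17 0 0 1.02 1" --pt "0.07 0.41 0.17 0 0 1.19 1"

```text
time_s: 7.2
ee_pos: [595.3, 94.8, 281.0]
tcp_rot: [-3.14, 0.001, 1.17]
wrist_force: [-0.1, 0.7, -0.2]
gripper_width: 0.001
```

Request:
jog_arm --pt "0.01 0.05 0 0 0 0.16 1" --pt "0.015 0.09 0 0 0 0.32 1" --pt "0.015 0.1 0 0 0 0.48 1" --pt "0.015 0.1 0 0 0 0.48 1"

```text
time_s: 7.7
ee_pos: [610.3, 193.9, 280.7]
tcp_rot: [-3.139, 0.001, 1.644]
wrist_force: [0.1, -0.6, -0.1]
gripper_width: 0.001
```

Run:
```python
from h import *
grab('top','top3'); print(r.read_state()['ee_pos'],r.read_state()['tcp_rot'])
```

```text
[610.50572374 193.10986321 280.84515898] [-3.13985051e+00  7.15575454e-04  1.64192183e+00]
```

View pics/top3.png

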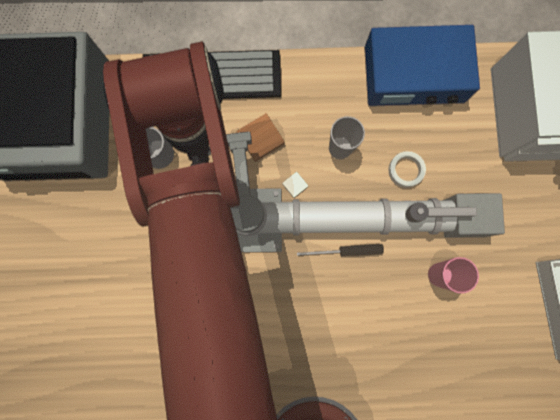

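The lever now lies along the duct, from (418,212) to (475,211). Next I'll descend beside the nozzle arm and plan the arc.

Request:
jog_arm --pt "0 0 -0.06 0 0 0 1" --pt "0 0 -0.11 0 0 0 1" --pt "0 0 -0.15 0 0 0 1" --pt "0 0 -0.167 0 0 0 1" --pt "0 0 -0.167 0 0 0 1"

```text
time_s: 8.38
ee_pos: [610.4, 192.3, 113.5]
tcp_rot: [-3.139, 0.0, 1.642]
wrist_force: [0.3, 0.5, 0.5]
gripper_width: -0.0
```

Run:
```python
import numpy as np
L=np.array([516.5,132.7]);b=np.array([611,194])
for f in list(np.arange(.085,-.86,-.1))+[-.865,-.917]:
    p=L+100*np.array([np.cos(f),np.sin(f)])+24*np.array([-np.sin(f),np.cos(f)])
    print(round(f,3),p.round(),((p-b)/1000).round(3),round(f-.085,2))
```

```text
0.085 [614. 165.] [ 0.003 -0.029] 0.0
-0.015 [617. 155.] [ 0.006 -0.039] -0.1
-0.115 [619. 145.] [ 0.008 -0.049] -0.2
-0.215 [619. 135.] [ 0.008 -0.059] -0.3
-0.315 [619. 125.] [ 0.008 -0.069] -0.4
-0.415 [618. 114.] [ 0.007 -0.08 ] -0.5
-0.515 [615. 104.] [ 0.004 -0.09 ] -0.6
-0.615 [612.  95.] [ 0.001 -0.099] -0.7
-0.715 [608.  85.] [-0.003 -0.109] -0.8
-0.815 [603.  76.] [-0.008 -0.118] -0.9
-0.865 [600.  72.] [-0.011 -0.122] -0.95
-0.917 [596.  68.] [-0.015 -0.126] -1.0
```

Request:
jog_arm --pt "0.003 -0.012 0 0 0 0 1" --pt "0.003 -0.022 0 0 0 0 1" --pt "0.003 -0.029 0 0 0 0 1" --pt "0.006 -0.039 0 0 0 -0.1 1" --pt "0.008 -0.049 0 0 0 -0.2 1" --pt "0.008 -0.059 0 0 0 -0.3 1" --pt "0.008 -0.069 0 0 0 -0.4 1" --pt "0.007 -0.08 0 0 0 -0.5 1" --pt "0.004 -0.09 0 0 0 -0.6 1" --pt "0.001 -0.099 0 0 0 -0.7 1" --pt "-0.003 -0.108 0 0 0 -0.8 1" --pt "-0.003 -0.108 0 0 0 -0.8 1"

```text
time_s: 9.88
ee_pos: [608.1, 84.4, 115.0]
tcp_rot: [3.141, -0.0, 0.844]
wrist_force: [-0.4, 0.1, -0.3]
gripper_width: -0.0
```

Run:
```python
from h import *
grab('top','top4');grab('side','side4'); print(r.read_state()['ee_pos'],r.read_state()['wrist_force'])
a=cv2.imread('pics/top4.png')[90:290,180:440];b=cv2.imread('pics/side4.png')[130:330,150:410]
cv2.imwrite('pics/b4.png',cv2.resize(np.hstack([a,b]),None,fx=1.53,fy=1.53,interpolation=2))
```

```text
[608.02703878  84.72665829 114.61279559] [-0.18988962  0.62261844 -0.55012431]
```

View pics/b4.png

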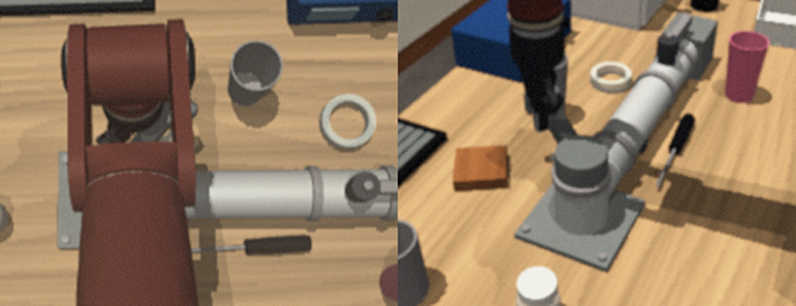

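Request:
jog_arm --pt "-0.003 -0.005 0 0 0 -0.05 1" --pt "-0.005 -0.009 0 0 0 -0.1 1" --pt "-0.007 -0.012 0 0 0 -0.13 1" --pt "-0.008 -0.013 0 0 0 -0.15 1" --pt "-0.008 -0.013 0 0 0 -0.15 1" --pt "0.01 0.002 0 0 0 -0.15 1" --pt "0.022 0.015 0.0 0 0 -0.15 1" --pt "0.022 0.025 0.05 0 0 -0.15 1" --pt "0.022 0.04 0.11 0 0 -0.15 1" --pt "0.02 0.09 0.16 0 0 -0.15 1" --pt "0.0 0.15 0.18 0 0 -0.15 1" --pt "-0.03 0.2 0.18 0 0 -0.15 1"

```text
time_s: 11.48
ee_pos: [581.6, 281.5, 296.9]
tcp_rot: [3.139, -0.004, 0.693]
wrist_force: [0.7, 0.3, -0.6]
gripper_width: -0.001
```

Request:
jog_arm --pt "-0.03 0.05 0 0 0 0 1" --pt "-0.06 0.1 0 0 0 0 1" --pt "-0.09 0.15 0 0 0 0 1" --pt "-0.1 0.16 0 0 0 0 1" --pt "-0.1 0.16 0 0 0 0 1"

```text
time_s: 12.1
ee_pos: [480.4, 440.1, 293.7]
tcp_rot: [3.141, 0.001, 0.696]
wrist_force: [-0.0, 0.4, -0.6]
gripper_width: -0.002
```

Run:
```python
from h import *
grab('top','top5');grab('side','side5'); print(r.read_state()['ee_pos'],r.read_state()['wrist_force'])
```

```text
[481.55192851 438.82728197 293.76961907] [ 0.45801376  0.1354482  -0.60592865]
```

View pics/top5.png

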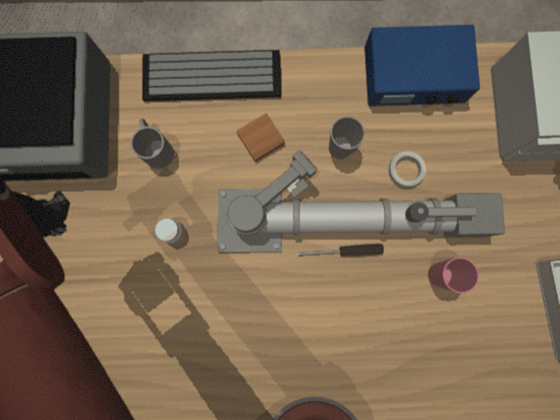

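Clear view: the nozzle arm runs from (246,213) to the mouth at (303,166), the lever lies along the duct, and the tumbler is unmoved at (347,137). Now measuring the angles.

```bash
cat > ang.py <<'E'
from h import *; from m import hubfit; import sys
t=dict(np.load(sys.argv[1])); X=cloud(t); Z=X[...,2]
N=np.array([516.4,132.8]); T=np.array([686,-88.5])
(h,rr),_,_=hubfit(t); print('hub',h,rr)
D=X[...,:2]-N; rho=np.hypot(*np.moveaxis(D,2,0)); th=np.arctan2(D[...,1],D[...,0])
top=(Z>124)&(Z<150)&(t['depth']>0)&(th<0.2)&(th>-1.6)
arm=top&(rho>48)&(rho<130); mou=top&(rho>140)&(rho<185)
def rect(m,n):
    # re-project pixels on the plane (less depth noise)
    v,u=np.where(m); P=np.array([ray(t,a,b,136)[:2] for a,b in zip(u,v)]); 
    c=P.mean(0); w,V=np.linalg.eigh(np.cov(P.T)); d=V[:,1]; d=d if d[0]>0 else -d
    R=cv2.minAreaRect(P.astype(np.float32)); print(n,len(P),c,'pca',np.arctan2(d[1],d[0]),'from hub',np.arctan2(*(c-N)[::-1]),np.arctan2(*(np.array(R[0])-N)[::-1]),R); return P
rect(arm,'arm'); rect(mou,'mouth'); A=rect(top&(rho>48)&(rho<185),'both')
print('want',np.arctan2(*(T-N)[::-1]))
v,u=np.where((Z>112)&(Z<140)&(np.abs(X[...,0]-686)<60)&(np.abs(X[...,1]+88)<60)); print('tumbler',cv2.minEnclosingCircle(X[v,u][:,:2].astype(np.float32)))
m=(Z>115)&(Z<142)&(X[...,1]<-245)&(X[...,1]>-360)&(np.abs(X[...,0]-509)<70)&(t['depth']>0)
v,u=np.where(m); P=np.array([ray(t,a,b,133)[:2] for a,b in zip(u,v)]); p=np.polyfit(P[:,1],P[:,0],1); print('lever dx/dy',p[0],'at y-225',np.polyval(p,-225))
E
python3 ang.py top5.npz; echo
python3 - <<'E'
import numpy as np,cv2
a=cv2.imread('pics/top5.png')[110:250,210:380];cv2.imwrite('pics/c5.png',cv2.resize(a,None,fx=4,fy=4,interpolation=2))
E
```

```text
hub [517.04341754 132.35333504] 37.1736111147202
arm 495 [572.3887068   64.60653921] pca -0.8841715479429156 from hub -0.8833645985289175 -0.8847980584317557 ((572.465087890625, 64.31356811523438), (27.150035858154297, 81.88977813720703), 39.124542236328125)
mouth 397 [616.55215048  10.43120685] pca 0.6818822231963968 from hub -0.8849090723579701 -0.8846603161185941 ((615.6190185546875, 11.632843017578125), (58.74578857421875, 35.29711151123047), 40.13685989379883)
both 956 [592.67953107  39.67535134] pca -0.8866030836111216 from hub -0.8845097926525433 -0.8795364634733894 ((587.0884399414062, 47.37139892578125), (58.78388595581055, 126.55296325683594), 38.829124450683594)
want -0.9168938714538981
tumbler ((686.8508911132812, -88.76932525634766), 37.138336181640625)
lever dx/dy 0.01680022327010064 at y-225 508.1677024329157
```

View pics/c5.png

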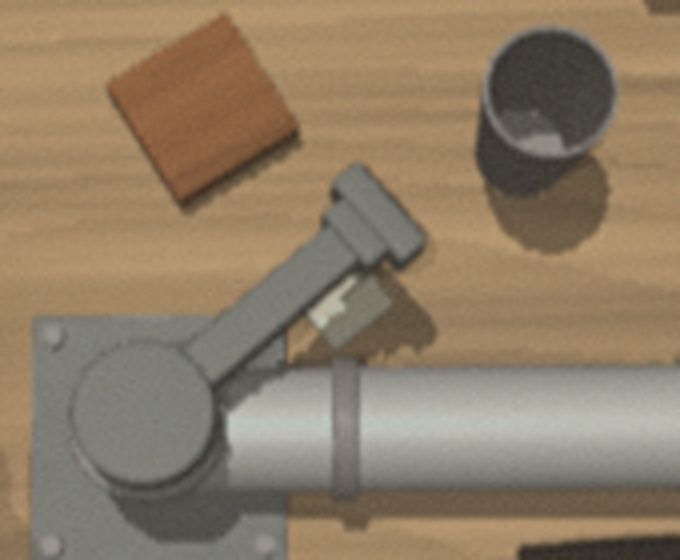

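The nozzle is at -0.885 rad and -0.916 is wanted, so about 1.8° remains. The effective finger width is now calibrated. I'll return to a stand-off on the same side and nudge.

Request:
jog_arm --pt "0.03 -0.05 0 0 0 0 1" --pt "0.06 -0.1 0 0 0 0 1" --pt "0.085 -0.15 0 0 0 0 1" --pt "0.105 -0.2 0 0 0 0 1" --pt "0.12 -0.25 0 0 0 0 1" --pt "0.13 -0.3 0 0 0 0 1" --pt "0.143 -0.347 0 0 0 0 1" --pt "0.143 -0.347 -0.06 0 0 0 1" --pt "0.143 -0.347 -0.12 0 0 0 1" --pt "0.143 -0.347 -0.165 0 0 0 1" --pt "0.143 -0.347 -0.18 0 0 0 1" --pt "0.143 -0.347 -0.18 0 0 0 1"

```text
time_s: 13.7
ee_pos: [623.8, 91.7, 113.8]
tcp_rot: [-3.141, 0.001, 0.692]
wrist_force: [-0.1, -0.3, -0.2]
gripper_width: 0.0
```

Run:
```python
from h import *
P=[]
for i in range(4):
    vision.read_camera('side'); s=r.read_state(); P.append(s['ee_pos'])
print(np.mean(P,0),np.std(P,0),s['tcp_rot'])
```

```text
[625.58460844  92.41491329 116.73836728] [0.31420606 0.23696064 0.57949313] [ 3.13847145 -0.00392695  0.69362767]
```

Request:
jog_arm --pt "-0.008 -0.006 -0.002 0 0 -0.03 1" --pt "-0.016 -0.012 -0.002 0 0 -0.03 1" --pt "-0.022 -0.017 -0.002 0 0 -0.03 1" --pt "-0.0245 -0.019 -0.002 0 0 -0.03 1" --pt "-0.0245 -0.019 -0.002 0 0 -0.03 1" --pt "-0.0245 -0.019 -0.002 0 0 -0.03 1"

```text
time_s: 14.65
ee_pos: [599.4, 73.8, 112.0]
tcp_rot: [3.142, -0.0, 0.664]
wrist_force: [0.5, -0.0, -0.2]
gripper_width: -0.003
```

Run:
```python
from h import *
P=[];F=[]
for i in range(8):
    vision.read_camera('side'); s=r.read_state(); P.append(s['ee_pos']);F.append(s['wrist_force'])
print(np.mean(P,0),np.std(P,0),s['tcp_rot'],np.mean(F,0), np.mean(P,0)[:2]@[.79,.61])
```

```text
[599.40243472  73.8725712  111.92800822] [0.02831577 0.02303574 0.02772031] [-3.14153233e+00  3.60533714e-05  6.63876305e-01] [-0.24277607  0.11097779  0.15310699] 518.5901918585328
```

Request:
jog_arm --pt "-0.0015 -0.0012 0 0 0 0 1" --pt "-0.0025 -0.002 0 0 0 0 1" --pt "-0.0032 -0.0024 0 0 0 0 1" --pt "-0.0032 -0.0024 0 0 0 0 1" --pt "-0.0032 -0.0024 0 0 0 0 1"

```text
time_s: 15.68
ee_pos: [596.3, 71.3, 112.2]
tcp_rot: [3.141, -0.0, 0.664]
wrist_force: [2.6, 0.4, -0.6]
gripper_width: -0.001
```

Request:
jog_arm --pt "0.015 0.012 0 0 0 0 1" --pt "0.027 0.021 0 0 0 0 1" --pt "0.027 0.021 0.05 0 0 0 1" --pt "0.027 0.03 0.11 0 0 0 1" --pt "0.025 0.08 0.17 0 0 0 1" --pt "0.02 0.13 0.18 0 0 0 1" --pt "-0.01 0.18 0.18 0 0 0 1" --pt "-0.04 0.23 0.18 0 0 0 1" --pt "-0.07 0.28 0.18 0 0 0 1" --pt "-0.1 0.33 0.18 0 0 0 1" --pt "-0.12 0.37 0.18 0 0 0 1" --pt "-0.12 0.37 0.18 0 0 0 1"

```text
time_s: 17.18
ee_pos: [474.0, 443.8, 291.6]
tcp_rot: [-3.141, 0.001, 0.669]
wrist_force: [0.4, -0.0, -0.8]
gripper_width: -0.001
```

```bash
python3 - <<'E'
from h import *
a=grab('top','top6');grab('side','side6'); print(r.read_state()['time_s'],r.read_state()['ee_pos'])
E
python3 ang.py top6.npz
```

```text
17.275 [475.8577788  441.45262021 291.64498761]
hub [517.91983023 131.82987628] 37.786058411937525
arm 500 [570.02852061  62.52620838] pca -0.9225870215373977 from hub -0.9189405060999587 -0.918688072598303 ((570.0862426757812, 62.48738098144531), (27.068462371826172, 82.71682739257812), 36.89542007446289)
mouth 394 [612.18918216   6.91012863] pca 0.6384248056001488 from hub -0.9203577556588916 -0.9176205863285068 ((611.6739501953125, 8.295927047729492), (59.09668731689453, 35.10384750366211), 35.84332275390625)
both 960 [589.28528642  37.15286171] pca -0.9215849708248259 from hub -0.9196450161742686 -0.9069196214544086 ((584.7073364257812, 45.48792266845703), (59.09525680541992, 126.95706176757812), 35.92683029174805)
want -0.9168938714538981
tumbler ((687.0499267578125, -88.81604766845703), 36.9998779296875)
lever dx/dy 0.017144278779938148 at y-225 508.14467353112894
```

View pics/top6.png

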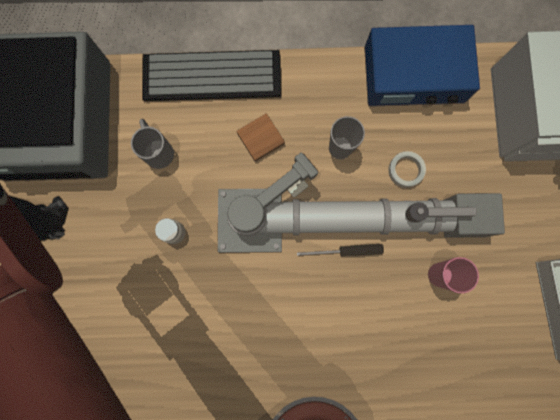

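View pics/side6.png

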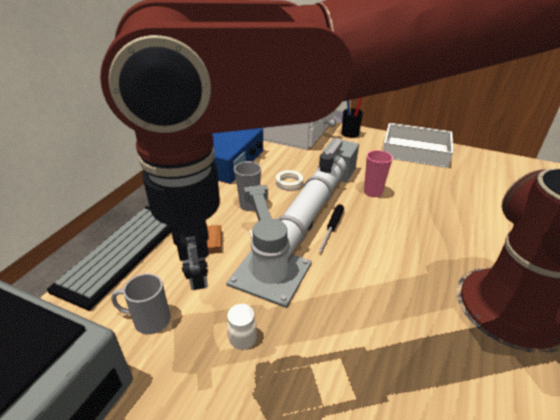

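Nozzle is at about -0.920 against -0.917 wanted (0.2° off). The lever is at its stop, the tumbler and bystanders look unmoved, and the arm is clear. One height check, then I hand in.

Run:
```python
from h import *
from m import hubfit
for f in ('top0','top6'): print(f,hubfit(dict(np.load(f+'.npz')))[2])
s=r.read_state(); print(abs(s['qd']).max(),s['wrist_force'])
from workcell import close_job
print(close_job())
```

```text
top0 139.99173084308015
top6 139.9859584898848
0.031016276846874642 [ 0.07665738  1.28370188 -0.14070833]
the job is handed in; nothing more can be done
None
```

The damper lever is at its open stop and the nozzle points at the middle of the tall tapered steel tumbler. I handed the job in at about 17 s of the 64 s allowed.

- **Lever:** I pushed it round with closed fingertips until the tool stopped moving and the force rose to about 15 N. The last picture shows it lying along the duct, about 1° off world -y. That agrees with my estimates of the duct's direction, which range from 1.2° to 1.9°.
- **Nozzle:** I pushed it from the side in two goes. The first stopped 1.8° short, so I nudged it again. It ended at -0.920 rad against the -0.917 wanted. That is about 0.2° off, with a measuring uncertainty of roughly half a degree.
- **Nozzle seating:** The hub top measures the same height before and after (140.0 mm), so it was not lifted.
- **Everything else:** The tumbler measured within about 1 mm of where it started. I checked the other things by eye only, and none looked moved. The arm finished well clear at about 290 mm height with no contact force.

No check failed. The nozzle axis estimates differed by 1–2 mm between pictures, which is included in that uncertainty.

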